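Clear the heater plate, seat the tube block on its pin and hold it down

ROBOT

A 6-joint arm with a two-finger parallel gripper is mounted at the origin on the work surface. World frame = base frame: x ahead of the robot, y to its left, z up, the work surface at z = 0. Lengths are in m, angles in rad, forces in N, time in s.
With the tool pointing down it reaches from about 0.275 to 0.85 m from the base axis. Payload 5.2 kg.
Tool frame: the origin (TCP) lies midway between the tips of the shut fingers; the grasp point (between the pads) lies 19 mm behind it; z points along the fingers, y is the direction in which the jaws open and shut (so a half turn about z gives the same grasp; the last joint's range is limited). The gripper opens to 85 mm and grips with 20 to 120 N. Pads are 22 mm wide; open, the fingers measure 114 mm over their backs; the gripper's body (76 mm by 85 mm) begins 54 mm behind the grasp point. The pads swing forward as they close: fully open they stand 13 mm farther back than shut.
Start: joints at [-1.317, 0.259, 1.535, -0, 1.348, -0.203], TCP at [0.243, -0.494, 0.231] pointing down, gripper open.
Joint ranges: [-3.14, 3.14], [-0.91, 2.08], [0.19, 2.58], [-1.22, 4.36], [0.22, 2.71], [-3.12, 3.12]. Speed limits (rad/s): [2.57, 2.57, 3.14, 3.14, 3.14, 3.14].

INTERFACE

Orientations are given as a unit quaternion [x, y, z, w].
In Python, from workcell import manip, eoat, kin, status, camera, camera_info gives the robot as it stands. Calls block until the motion is done:
- manip.move_ptp(position, orientation): joint-space move of the TCP to a pose.
- manip.move_straight(position, feed=0.15, attitude=None): straight line of the TCP; attitude=None keeps the orientation; feed is the mean speed in m/s.
- manip.move_joints(angles): joint-space move.
- eoat.let_go() and eoat.close_gripper(squeeze=None): open the fingers fully, or close them until they stop; squeeze is the grip in N (None keeps the last).
- manip.sleep(seconds).
- kin.ik(position, orientation): joint angles nearest the present ones, or None.
- status.get_state(): the state.
- camera(name): name is "side" or "top" or "wrist"; returns the picture (420x560x3 uint8, red, green, blue); there is no depth.
- camera_info(name): a dict with "K" (3x3 intrinsics, pixels), "R" (3x3) and "t" (3): a world point X has camera coordinates R X + t. Camera axes: x right, y down, z forward; pixel columns grow to the right and rows downward; lengths in m; the calibration is good to about 2 mm. A picture is of the moment at which its call begins: read the wrist's pose just before it. camera_info takes no time and is no camera call; for the wrist camera it gives the pose at the moment of the call.
A pose or a line that the arm cannot do raises manip.IKError and nothing moves.
- manip.sign_off(): hands the job in, once; it reports no verdict.
The state is a dict: "t": time; "joints": joint angles; "joint_vel": joint speeds; "joint_torque": joint torques, N m; "tool_pos": TCP position; "ee_rot": TCP orientation; "ft_force": force on the tool from outside, world axes, zero at the start; "ft_torque": the same for the moment, N m; "width": finger opening in m.
Only numpy, scipy, OpenCV 4.12 (cv2) and the standard library are available. Lean on these libraries where they do the work, as an engineer would, in place of code of your own. Each camera call takes 0.05 s, during which the arm holds its last target.

TASK

Three porcelain chips lie on the sprung plate of the block heater: pick up the blue scraper, wipe all three off the plate onto the bench, and set the scraper down on the bench; only the scraper may push the chips. Then take the aluminium tube block by its black bar, lay it lengthwise and square on the heater's plate, slide it over the locating pin hidden beneath it until it drops on, and press it down until the sprung plate is fully down. Finish while still gripping the bar and holding the block pressed fully down, and leave everything else on the bench where it is.

Things in the scene. Friction and masses are not known exactly. Their poses are not given: they have to be found in the camera images.
- heater: dry-block heater, fixed: white housing, dark steel sprung plate 120 mm (x) by 170 mm (y), top face 45 mm above the bench when up, centred on the origin (on the bench). Control box, 50 mm tall, on the +x side from x = 66 mm. Chips lie on the +y half, 50 to 66 mm in y from the centre, within 33 mm in x; the +y edge overhangs, open: chips pushed over it fall to the bench
- pin (a point): brass locating pin at the plate's centre, axes as the heater's. The point is on the pin's axis, level with the plate's top face when up (45 mm above the bench). Diameter 12 mm, top 10 mm above this point, tip tapered to 6 mm over the last 4 mm; fixed to the housing, it does not sink with the plate
- plate (a joint): how far the heater's sprung plate is pressed down, in m: 0 up, 0.008 fully down on its stop. Takes about 7 N in all (block's weight included) to start it, 13 N fully down; the block's weight alone does not sink it
- block_center (a point): aluminium tube block 64 (x) x 100 (y) x 45 mm, 0.35 to 0.5 kg, with a black grip bar on top 16 (x) x 80 (y) x 40 mm tall, 85 mm overall. The point is its centre, 42.5 mm above the underside. Centred in the underside: a bore 15 mm wide, 22 mm deep, for the pin; either way round fits. Point above the pin point: 52.5 mm on the pin's tip, 42.5 dropped on, 34.5 fully pressed
- scraper_center (a point): scraper: black rubber foot 100 mm (x) by 20 mm (y) by 12 mm, with a blue upright grip 80 mm (x) by 15 mm (y) rising to 65 mm overall; about 0.13 kg, standing on the bench. The point is at the centre, 32.5 mm above the underside
- chip0_center (a point): white porcelain chip 18 x 14 x 10 mm, 10 g, lying on the heater's plate; the point is its centre
- chip1_center (a point): white porcelain chip 18 x 14 x 10 mm, 10 g, lying on the heater's plate; the point is its centre
- chip2_center (a point): white porcelain chip 18 x 14 x 10 mm, 10 g, lying on the heater's plate; the point is its centre
- jar: bystander, leave alone: amber glass jar, white cap, 60 mm across, 95 mm tall; origin at the centre of its underside
- rack: bystander, leave alone: red tube rack 70 x 120 x 40 mm with a few coloured caps; origin at the centre of its underside
- beaker: bystander, leave alone: open glass beaker 68 mm across, 85 mm tall; origin at the centre of its underside
- pot: bystander, leave alone: steel pot with lid, 112 mm across, 64 mm tall; origin at the centre of its underside
- tipbox: bystander, leave alone: blue pipette-tip box 85 x 120 x 60 mm; origin at the centre of its underside
- vial: bystander, leave alone: small yellow bottle with red cap, 32 mm across, 60 mm tall; origin at the centre of its underside
Things that resemble listed ones, but are neither listed nor needed, are in the scene too. Of the things that look like the part that bears scraper_center, take the one that is farthest from the robot's base at the start.

How it is judged:
On the way:
1. all three chips are off the plate and down on the bench, while the tube block is still away from the heater (height (world z) of each of chip0_center, chip1_center, chip2_center below 0.028 m and horizontal distance between block_center and pin above 0.11 m), for 0.2 s.
At the end, for the whole second after the job is handed in: Chips on the bench (centres under 28 mm); scraper on the bench (centre under 45 mm), let go; block on the pin within 5 mm, square within 0.15 rad, level within 0.06 rad and down on the plate, which is pressed more than 6 of its 8 mm; the fingers still grip the block (over 3 N) (height (world z) of each of chip0_center, chip1_center, chip2_center below 0.028 m and height (world z) of scraper_center below 0.045 m and contact force between the fingers and scraper below 0.2 N and horizontal distance between block_center and pin below 0.005 m and z of block_center in the frame of pin below 0.037 m and value of joint plate above 0.006 m and angle between block_center's own z axis and vertical below 0.06 rad and angle between the y axis of block_center and the y axis of pin, either way round below 0.15 rad and contact force between the fingers and block above 3 N); the arm keeps its last pose, push and grip.
It fails at once if a chip is pushed by the robot itself or by the block (contact force between any of the fingers, the arm, block and chip0 above 0.3 N or contact force between any of the fingers, the arm, block and chip1 above 0.3 N or contact force between any of the fingers, the arm, block and chip2 above 0.3 N).
It fails at once if a bystander is moved more than 30 mm or tipped (distance of any of jar, rack, beaker, pot, tipbox, vial from where it was at the start of the episode above 0.03 m or angle between any of jar, rack, beaker, pot, tipbox, vial's own z axis and vertical above 0.4 rad).
It also fails if it takes over 58 s, if anything falls off the work surface, if the arm or the gripper's body presses on something with over 40 N, if the wrist force passes 120 N, or if a joint passes its speed limit or range.

## Working session

There is one attempt and no reset: what is moved stays moved. The work goes in short steps, each a Python script; the robot and the scene stay as the last script left them, time stands still between calls to the robot, and variables do not carry over. Pictures are saved under pics/ and viewed, and the job is handed in when it is done.

```bash
mkdir -p pics; ls; python3 - <<'E'
from workcell import manip, eoat, kin, status, camera, camera_info
import cv2
for n in ("side","top","wrist"):
    im=camera(n); cv2.imwrite(f"pics/{n}0.png",im[:,:,::-1]); i=camera_info(n); print(n,i)
s=status.get_state(); print(s)
E
```

```text
pics
side {'K': array([[402.08775197,   0.        , 279.94494841],
       [  0.        , 402.08775197, 208.57275245],
       [  0.        ,   0.        ,   1.        ]]), 'R': array([[-0.98880318, -0.14834689,  0.01617015],
       [-0.08515004,  0.47191387, -0.87752309],
       [ 0.1225469 , -0.86907451, -0.47926168]]), 't': array([0.48295204, 0.12897498, 0.98412608])}
top {'K': array([[475.28629042,   0.        , 281.67316953],
       [  0.        , 475.28629042, 212.44017955],
       [  0.        ,   0.        ,   1.        ]]), 'R': array([[-0.01833278, -0.99976549,  0.01152694],
       [-0.99663902,  0.01735239, -0.08005966],
       [ 0.07984086, -0.01295591, -0.99672342]]), 't': array([-0.0171148 ,  0.4949824 ,  1.13845572])}
wrist {'K': array([[373.07106772,   0.        , 279.59678845],
       [  0.        , 373.07106772, 211.08216986],
       [  0.        ,   0.        ,   1.        ]]), 'R': array([[ 0.44232272, -0.89685453, -0.00159792],
       [-0.86403154, -0.42661089,  0.26730628],
       [-0.24041654, -0.11685499, -0.96361029]]), 't': array([-0.54921591, -0.03473515,  0.3789113 ])}
{'t': 0.15, 'joints': array([-1.31681252e+00,  2.59186957e-01,  1.53578729e+00,  8.59300883e-06,
        1.34800138e+00, -2.02781845e-01]), 'joint_vel': array([ 0.00106949, -0.00116375, -0.00343782, -0.00191362,  0.00183125,
        0.0025105 ]), 'joint_torque': array([ 8.31723974e-04, -4.46387136e+01, -2.90818691e+01, -4.33638634e-04,
        8.20637564e-03, -1.47182192e-05]), 'tool_pos': array([ 0.24251119, -0.49322329,  0.23067737]), 'ee_rot': array([ 9.74033783e-01,  2.26401658e-01, -1.35125775e-05, -6.91369401e-04]), 'ft_force': array([ 0.65113102, -0.85175361,  0.40110167]), 'ft_torque': array([-0.01801024,  0.01122423, -0.01098845]), 'width': 0.0851534438873244}
```

View pics/top0.png

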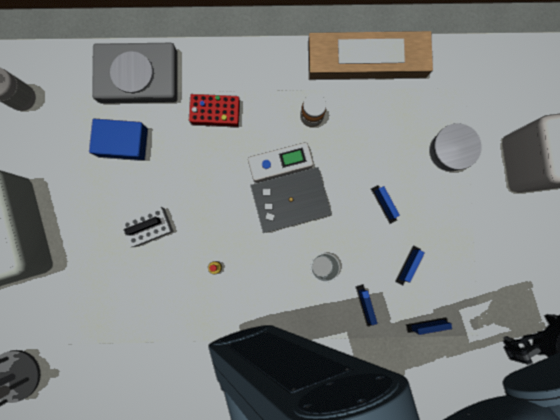

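View pics/side0.png

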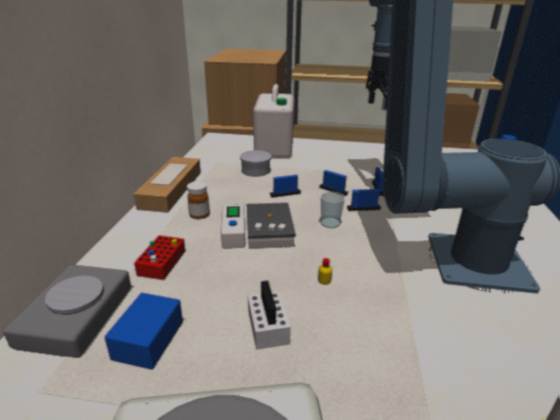

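View pics/wrist0.png

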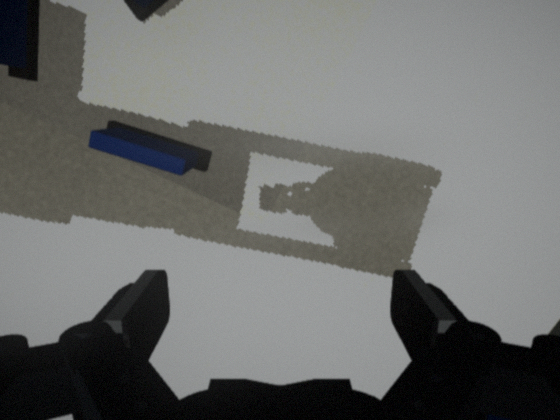

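The top picture shows four blue scraper-like items at about (385,203), (409,265), (367,305) and (430,326). The heater plate is near (291,200), its chips are at (267,192), (268,207) and (270,217), and the block is at (148,226). Next I'll measure them.

```bash
cat > h.py <<'E'
from workcell import manip, eoat, kin, status, camera, camera_info
import cv2, numpy as np
from scipy.spatial.transform import Rotation as Ro
def ray(i,u,v,z):
    K,R,t=i["K"],i["R"],i["t"]
    d=R.T@np.linalg.inv(K)@np.array([u,v,1.]); c=-R.T@t
    return c+d*(z-c[2])/d[2]
def proj(i,X):
    p=i["K"]@(i["R"]@np.asarray(X,float)+i["t"]); return p[:2]/p[2]
def blobs(m,amin=20):
    cs,_=cv2.findContours(m.astype(np.uint8),cv2.RETR_EXTERNAL,cv2.CHAIN_APPROX_NONE)
    return [c for c in cs if cv2.contourArea(c)>=amin]
def snap(n,name):
    i=camera_info(n); im=camera(n); cv2.imwrite(f"pics/{name}.png",im[:,:,::-1]); return im,i
def down(yaw):  # tool z down, tool y (jaw) axis at world angle yaw
    y=np.array([np.cos(yaw),np.sin(yaw),0]); z=np.array([0,0,-1.]); x=np.cross(y,z)
    return Ro.from_matrix(np.stack([x,y,z],1)).as_quat()
E
python3 - <<'E'
from h import *
im=cv2.imread("pics/top0.png")[:,:,::-1]; i=camera_info("top")
hsv=cv2.cvtColor(im,cv2.COLOR_RGB2HSV)
blue=(hsv[:,:,0]>105)&(hsv[:,:,0]<130)&(hsv[:,:,1]>150)&(hsv[:,:,2]>60)
for c in blobs(blue,40):
    r=cv2.minAreaRect(c); p=ray(i,*r[0],0.065); print("blue",np.round(r[0]),np.round(r[1]),r[2],p.round(3),np.hypot(*p[:2]).round(3))
# plate
g=im.astype(int); sub=(g.max(2)<110)&(g.max(2)-g.min(2)<25); roi=np.zeros_like(sub); roi[165:235,248:334]=1
for c in blobs(sub&roi,300):
    r=cv2.minAreaRect(c); print("plate",r,[ray(i,*q,0.045).round(4) for q in cv2.boxPoints(r)], ray(i,*r[0],0.045).round(4))
w=(g.min(2)>140)&roi; w[:, 285:]=0; w[:185]=0
for c in blobs(w,8):
    r=cv2.minAreaRect(c);print("chip",r,ray(i,*r[0],0.055).round(4))
br=(hsv[:,:,0]<28)&(hsv[:,:,1]>110)&roi.astype(bool)
for c in blobs(br,2):print("pin",c.reshape(-1,2).mean(0),ray(i,*c.reshape(-1,2).mean(0),0.055).round(4))
c=np.hstack([cv2.resize(im[160:240,240:340],None,fx=4,fy=4,interpolation=cv2.INTER_CUBIC),cv2.resize(im[190:270,110:190],None,fx=4,fy=4,interpolation=cv2.INTER_CUBIC)])
cv2.imwrite("pics/crop0.png",c[:,:,::-1])
c=cv2.resize(im[180:340,340:460],None,fx=4,fy=3.7,interpolation=cv2.INTER_CUBIC)
cv2.imwrite("pics/crop1.png",c[:,:,::-1])
E
```

```text
blue [434. 328.] [ 5. 33.] 79.69515228271484 [ 0.217 -0.372  0.065] 0.43
blue [368. 307.] [34.  6.] 73.73979187011719 [ 0.268 -0.222  0.065] 0.348
blue [413. 266.] [ 6. 33.] 26.56505012512207 [ 0.361 -0.33   0.065] 0.489
blue [388. 202.] [34.  6.] 61.55707550048828 [ 0.512 -0.276  0.065] 0.582
blue [116. 138.] [50. 34.] 4.39870548248291 [0.675 0.364 0.065] 0.766
plate ((290.5820617675781, 198.1988983154297), (53.90803909301758, 70.91067504882812), 75.17352294921875) [array([0.569 , 0.0503, 0.045 ]), array([ 0.6102, -0.1151,  0.045 ]), array([ 0.4839, -0.145 ,  0.045 ]), array([0.4436, 0.0191, 0.045 ])] [ 0.5264 -0.0476  0.045 ]
chip ((269.45001220703125, 216.15000915527344), (6.640782833099365, 5.0596442222595215), 18.434947967529297) [0.4835 0.0035 0.055 ]
chip ((268.0, 206.0), (4.0, 6.0), 90.0) [0.5076 0.0066 0.055 ]
chip ((266.0, 191.5), (5.0, 6.0), 90.0) [0.5422 0.0107 0.055 ]
chip ((266.0, 209.5), (49.0, 36.0), 90.0) [0.4994 0.0114 0.055 ]
pin [290.5 198.8] [ 0.5238 -0.047   0.055 ]
```

View pics/crop0.png

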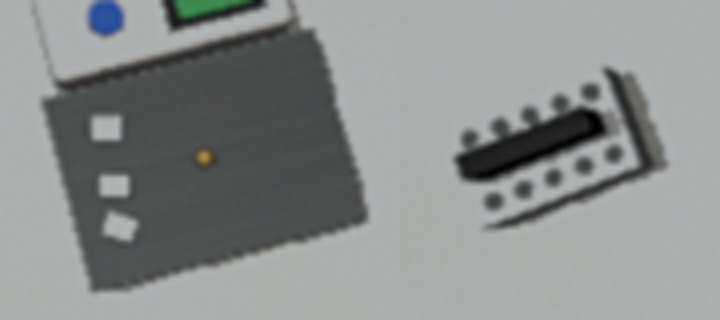

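View pics/crop1.png

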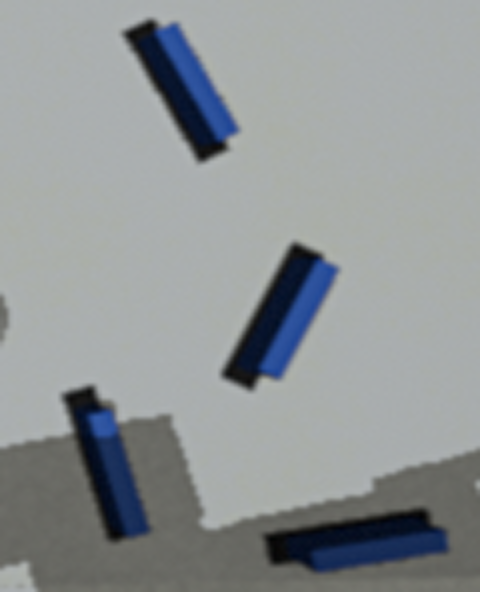

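I compared the distances of the four candidates from the base: 0.348 m at (368,307), 0.430 m at (434,328), 0.489 m at (413,266) and 0.582 m at (388,202). The one at (388,202) is farthest and the crop confirms it is a real scraper, so that's the one I'll take. Next I'll check the reach of the planned poses and look from the wrist camera.

```bash
python3 - <<'E'
from h import *
s=status.get_state(); M=Ro.from_quat(s["ee_rot"]).as_matrix(); print("yaxis",M[:,1])
i=camera_info("wrist"); c=-i["R"].T@i["t"]; print("cam in tool",M.T@(c-s["tool_pos"]), "fwd in tool",M.T@i["R"][2])
P={"scr":([0.505,-0.27,0.25],0.545+np.pi/2),"wipe":([0.52,-0.02,0.1],0.243+np.pi/2),"wipe2":([0.50,0.05,0.1],0.243+np.pi/2),"blk":([0.50,0.28,0.05],0.33),"place":([0.524,-0.047,0.1],0.243)}
for k,(p,a) in P.items():
    for da in (0,np.pi):
        q=kin.ik(p,down(a+da)); print(k,da,None if q is None else np.round(q,2))
E
```

```text
yaxis [ 0.44104571 -0.89748362 -0.00135295]
cam in tool [ 6.85220906e-02 -9.57329638e-05 -1.42833135e-01] fwd in tool [-2.67584833e-01  1.44475481e-04  9.63534294e-01]
scr 0 [-0.69  0.29  1.45 -0.    1.4  -2.8 ]
scr 3.141592653589793 [-0.69  0.29  1.45 -0.    1.4   0.34]
wipe 0 [-0.25  0.33  1.78 -0.    1.03 -2.07]
wipe 3.141592653589793 [-0.25  0.33  1.78 -0.    1.03  1.07]
wipe2 0 [-0.12  0.31  1.82 -0.    1.01 -1.94]
wipe2 3.141592653589793 [-0.12  0.31  1.82 -0.    1.01  1.21]
blk 0 [ 0.32  0.48  1.7  -0.    0.97 -0.01]
blk 3.141592653589793 None
place 0 [-0.3   0.34  1.77 -0.    1.03 -0.54]
place 3.141592653589793 [-0.3   0.34  1.77 -0.    1.03  2.6 ]
```

```bash
python3 - <<'E'
from h import *
manip.move_ptp([0.505,-0.27,0.25],down(0.545-np.pi/2)); manip.sleep(0.2)
im,i=snap("wrist","w1"); im2,_=snap("top","top1")
hsv=cv2.cvtColor(im,cv2.COLOR_RGB2HSV)
blue=(hsv[:,:,0]>105)&(hsv[:,:,0]<130)&(hsv[:,:,1]>120)&(hsv[:,:,2]>25)
for c in blobs(blue,300):
    r=cv2.minAreaRect(c); b=cv2.boxPoints(r); print(r,[ray(i,*q,0.065)[:2].round(4) for q in b],ray(i,*r[0],0.065).round(4))
print(status.get_state()["t"])
E
```

```text
((256.1139221191406, 323.502685546875), (32.560508728027344, 76.9410629272461), 62.3005256652832) [array([ 0.3487, -0.2894]), array([ 0.4176, -0.3271]), array([ 0.3984, -0.3563]), array([ 0.3273, -0.3186])] [ 0.3736 -0.323   0.065 ]
((292.9554748535156, 175.94554138183594), (16.81612777709961, 81.09553527832031), 5.7105937004089355) [array([ 0.482 , -0.2857]), array([ 0.5476, -0.2541]), array([ 0.5538, -0.2672]), array([ 0.4885, -0.2997])] [ 0.5189 -0.2762  0.065 ]
1.75
```

View pics/w1.png

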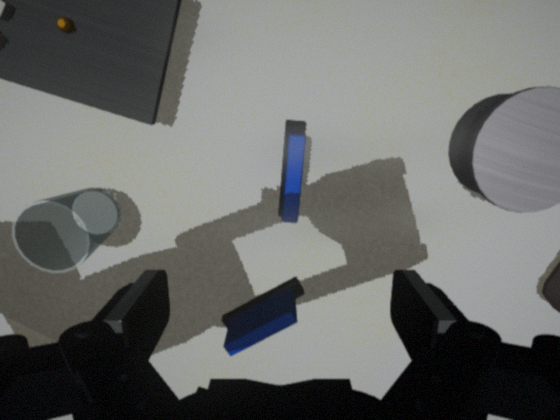

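View pics/top1.png

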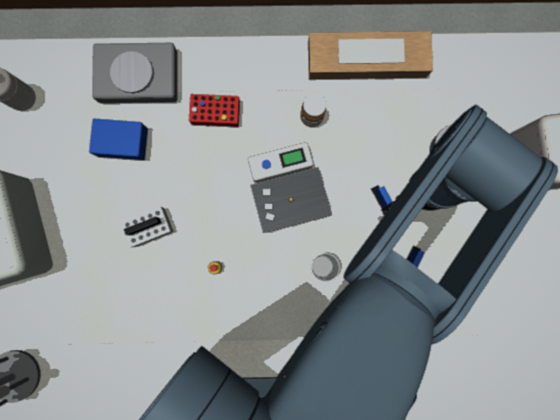

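```bash
python3 - <<'E'
from h import *
im=cv2.imread("pics/w1.png")[:,:,::-1]; i=camera_info("wrist")
cr=cv2.resize(im[105:235,250:340],None,fx=4.5,fy=4.5,interpolation=cv2.INTER_CUBIC); cv2.imwrite("pics/c2.png",cr[:,:,::-1])
hsv=cv2.cvtColor(im,cv2.COLOR_RGB2HSV)
for th in (110,140,160):
    b=(hsv[:,:,0]>105)&(hsv[:,:,0]<130)&(hsv[:,:,1]>100)&(hsv[:,:,2]>th); b[235:]=0
    for c in blobs(b,150):
        r=cv2.minAreaRect(c); print(th,r,[ray(i,*q,0.065)[:2].round(4) for q in cv2.boxPoints(r)],ray(i,*r[0],0.065).round(4))
E
```

```text
110 ((294.27587890625, 164.18966674804688), (15.695597648620605, 58.96229553222656), 4.763641834259033) [array([ 0.5018, -0.2771]), array([ 0.5483, -0.2537]), array([ 0.5544, -0.2658]), array([ 0.5081, -0.2898])] [ 0.5286 -0.2714  0.065 ]
140 ((294.5205383300781, 164.23233032226562), (14.265547752380371, 56.678707122802734), 4.398705959320068) [array([ 0.5032, -0.2776]), array([ 0.5477, -0.2548]), array([ 0.5533, -0.2658]), array([ 0.5089, -0.2891])] [ 0.5287 -0.2716  0.065 ]
```

View pics/c2.png

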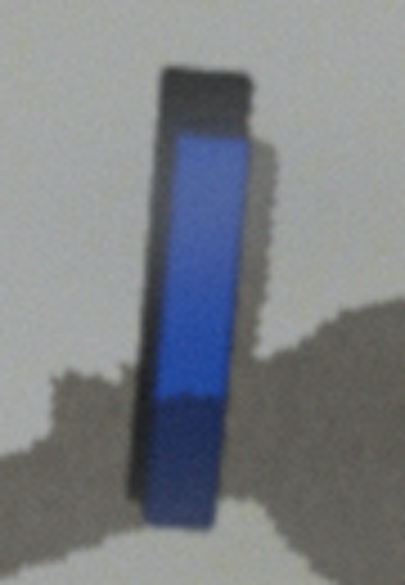

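```bash
python3 - <<'E'
from h import *
i=camera_info("wrist")
f=lambda u,v: ray(i,250+u/4.5-.4,105+v/4.5-.4,0.065)
a=f(213,138.5);b=f(178,524.5);c=f(195.5,331.5);print(a,b,c,np.linalg.norm(a-b)); d=a-b; yaw=np.arctan2(d[1],d[0]);print(yaw)
Q=down(yaw-np.pi/2)
eoat.let_go()
p=c.copy()
manip.move_ptp([p[0],p[1],0.12],Q)
manip.move_straight([p[0],p[1],0.028],feed=0.12)
eoat.close_gripper(60)
s=status.get_state();print(s["width"],s["tool_pos"],s["ft_force"],s["t"])
snap("wrist","w2")
E
```

```text
[ 0.55102122 -0.26016861  0.065     ] [ 0.48159828 -0.29501262  0.065     ] [ 0.51739195 -0.27704745  0.065     ] 0.07767657528924522
0.4651737375542427
0.014136371258181388 [ 0.51753868 -0.27718269  0.02824606] [-0.12546168  0.16058796  2.26251995] 4.1083
```

View pics/w2.png

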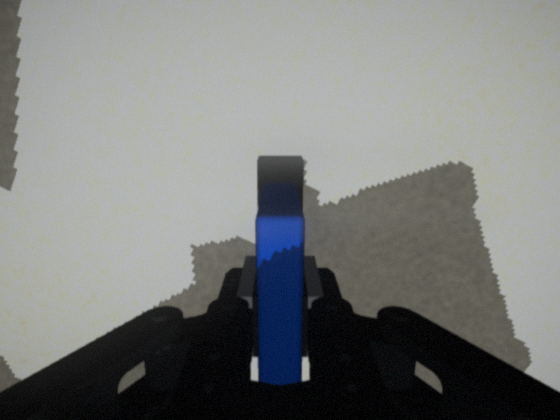

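The scraper is held, with a finger opening of 14 mm. I'll lift it, carry it over the plate and look.

```bash
python3 - <<'E'
from h import *
i=camera_info("wrist")
manip.move_straight([0.517,-0.277,0.20],feed=0.25)
yaw=0.243
H=lambda x,y: np.array([0.5238,-0.047])+np.array([np.cos(yaw)*x-np.sin(yaw)*y,np.sin(yaw)*x+np.cos(yaw)*y])
p=H(-0.01,-0.03)
manip.move_ptp([*p,0.22],down(yaw-np.pi/2)); manip.sleep(0.2)
im,i=snap("wrist","w3"); s=status.get_state();print(s["width"],s["t"],s["ft_force"])
im,i=snap("side","s3")
E
```

```text
0.014533645330009165 6.0667 [-0.05569715  0.02489138 -1.99147078]
```

View pics/w3.png

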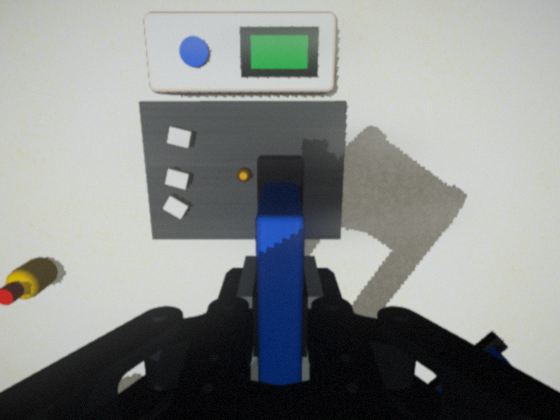

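View pics/s3.png

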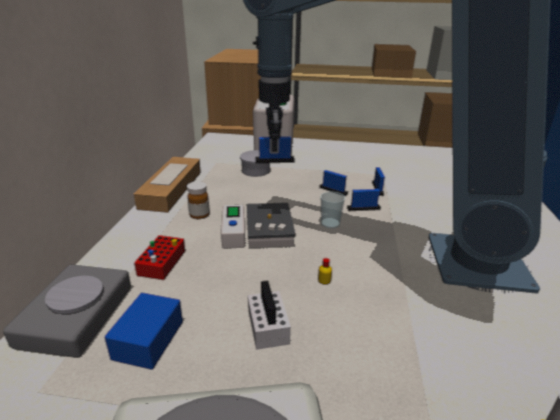

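The wrist picture shows the plate corners at about (140,102), (347,101), (341,239) and (153,239). The pin is at (244,174), with chips at (180,137), (177,178) and (176,207). Next I'll refine the heater frame from these.

```bash
python3 - <<'E'
from h import *
im=cv2.imread("pics/w3.png")[:,:,::-1]; i=camera_info("wrist")
C=[ray(i,u,v,0.045)[:2] for u,v in ((140,102),(347,101),(341,239),(153,239))]
print("center",np.mean(C,0).round(4)); 
for a,b in ((1,0),(2,3)):
    d=C[b]-C[a]; print("yaw",np.arctan2(-d[0],d[1]).round(4),np.linalg.norm(d).round(4))
for a,b in ((3,0),(2,1)):
    d=C[b]-C[a]; print("yaw",np.arctan2(d[1],d[0]).round(4),np.linalg.norm(d).round(4))
hsv=cv2.cvtColor(im,cv2.COLOR_RGB2HSV); roi=np.zeros(im.shape[:2],bool); roi[105:235,156:340]=1
m=(hsv[:,:,0]<28)&(hsv[:,:,1]>120)&(hsv[:,:,2]>60)&roi
for c in blobs(m,10):
    r=cv2.minEnclosingCircle(c); print("pin",r,ray(i,*r[0],0.052)[:2].round(4))
pin=np.array([0.524,-0.047]); yaw=0.243; Rm=np.array([[np.cos(yaw),-np.sin(yaw)],[np.sin(yaw),np.cos(yaw)]])
for c in blobs((im.min(2)>120)&roi,40):
    r=cv2.minAreaRect(c); print("chip",np.round(r[0]),[(Rm.T@(ray(i,*q,0.055)[:2]-pin)).round(4).tolist() for q in cv2.boxPoints(r)])
E
```

```text
center [ 0.5274 -0.0475]
yaw 0.2474 0.1691
yaw 0.243 0.1696
yaw 0.2413 0.1187
yaw 0.2459 0.1194
pin ((243.5, 174.25), 6.270068168640137) [ 0.5278 -0.0465]
chip [175. 207.] [[-0.0251, 0.0704], [-0.013, 0.0623], [-0.0229, 0.0471], [-0.0352, 0.055]]
chip [176. 179.] [[-0.0039, 0.0668], [0.0098, 0.0623], [0.0052, 0.0446], [-0.0086, 0.0489]]
chip [178. 137.] [[0.0304, 0.0628], [0.044, 0.0582], [0.0395, 0.0401], [0.0258, 0.0445]]
```

```bash
cat >> h.py <<'E'
PIN=np.array([0.527,-0.047]); YAW=0.2445
RM=np.array([[np.cos(YAW),-np.sin(YAW)],[np.sin(YAW),np.cos(YAW)]])
def H(x,y): return PIN+RM@np.array([x,y])
E
python3 - <<'E'
from h import *
Q=down(YAW-np.pi/2)
manip.move_ptp([*H(0.004,0.020),0.11],Q)
manip.move_straight([*H(0.004,0.020),0.0745],feed=0.08)
print(status.get_state()["ft_force"])
manip.move_straight([*H(0.004,0.060),0.0745],feed=0.06)
snap("side","s4"); s=status.get_state();print(s["t"],s["ft_force"],s["tool_pos"],s["width"])
E
python3 - <<'E'
import cv2
im=cv2.imread("pics/s4.png");cv2.imwrite("pics/s4c.png",cv2.resize(im[150:290,180:340],None,fx=4,fy=4,interpolation=cv2.INTER_CUBIC))
E
```

```text
[ 0.79925362 -0.20439848 -2.20422592]
8.1333 [ 0.3271018   0.57512642 -2.02878285] [0.51652259 0.01202294 0.07451571] 0.013934471307984087
```

View pics/s4c.png

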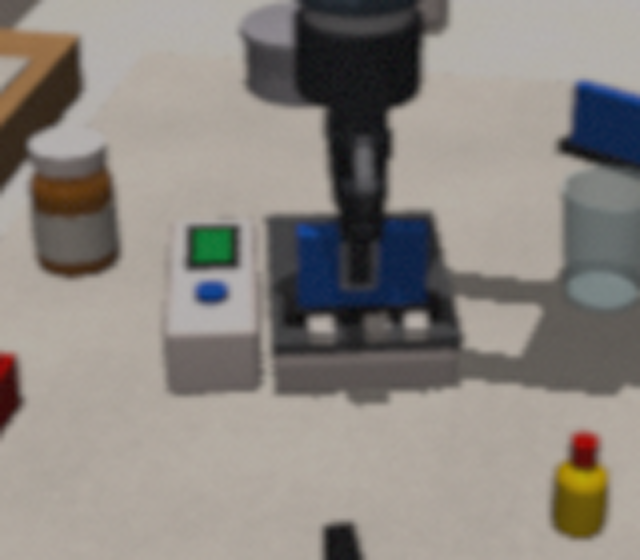

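The foot is pushing all three chips, seen in the crop at (320,325), (378,325) and (415,322). I'll push on over the edge.

```bash
python3 - <<'E'
from h import *
manip.move_straight([*H(0.004,0.103),0.0745],feed=0.08)
manip.sleep(0.2)
im,i=snap("side","s5"); s=status.get_state();print(s["t"],s["ft_force"],s["tool_pos"],s["width"])
manip.move_straight([*H(0.004,0.103),0.20],feed=0.25)
im2,i=snap("side","s6")
snap("wrist","w6")
f=lambda im:cv2.resize(im[190:290,200:300],None,fx=4,fy=4,interpolation=cv2.INTER_CUBIC)
cv2.imwrite("pics/s5c.png",np.hstack([f(im),f(im2)])[:,:,::-1])
E
```

```text
9.0667 [-1.10821014  0.75317427 -2.152892  ] [0.50610683 0.05354381 0.07451352] 0.014465008808089366
```

View pics/s5c.png

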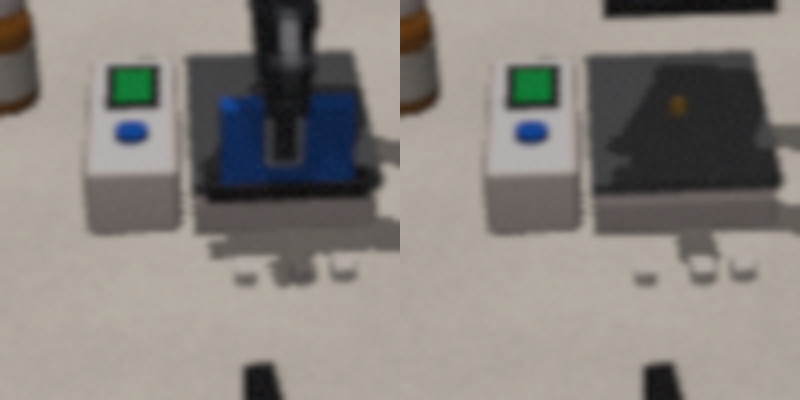

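View pics/w6.png

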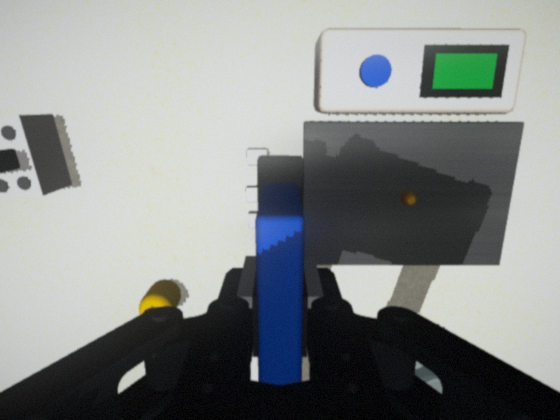

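All three chips are on the bench and the plate is clear. I'll set the scraper back at its original spot, then look at the block.

```bash
python3 - <<'E'
from h import *
a=0.4652-np.pi/2
manip.move_ptp([0.517,-0.277,0.12],down(a))
manip.move_straight([0.517,-0.277,0.031],feed=0.12)
manip.move_straight([0.517,-0.277,0.0285],feed=0.03)
print(status.get_state()["ft_force"])
eoat.let_go()
manip.move_straight([0.517,-0.277,0.13],feed=0.2)
im,i=snap("wrist","w7")
b=ray(camera_info("top"),143,225.8,0.085)[:2]; print("blk",b)
manip.move_ptp([b[0],b[1],0.26],down(0.33)); manip.sleep(0.2)
im,i=snap("wrist","w8"); snap("side","s8"); s=status.get_state(); print(s["t"])
cv2.imwrite("pics/w78.png",np.hstack([cv2.resize(cv2.imread("pics/w7.png"),(400,300)),cv2.resize(cv2.imread("pics/s8.png"),(400,300))]))
E
```

```text
[ 0.8764011  -0.55232273 -1.10216875]
blk [0.46425983 0.29257695]
16.0417
```

View pics/w78.png

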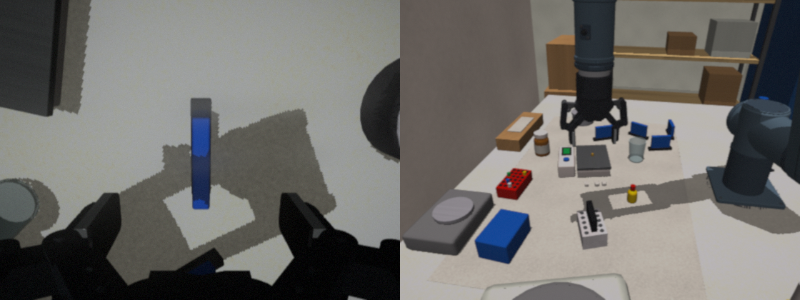

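View pics/w8.png

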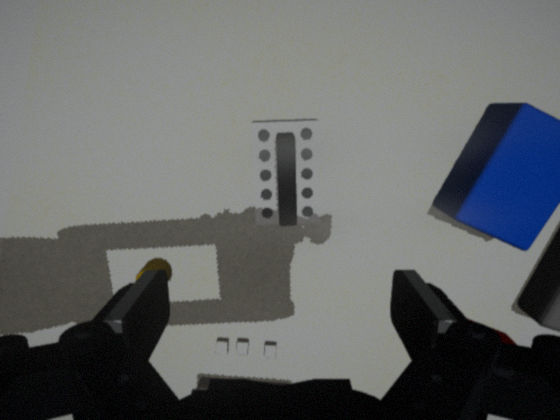

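```bash
python3 - <<'E'
from h import *
im=cv2.imread("pics/w8.png")
cv2.imwrite("pics/w8c.png",cv2.resize(im[110:240,235:340],None,fx=4.5,fy=4.5,interpolation=cv2.INTER_CUBIC))
i=camera_info("wrist"); s=status.get_state()
# predicted bar/block corners with guess to check
hsv=cv2.cvtColor(im,cv2.COLOR_BGR2HSV)
g=im.astype(int); dots=(g.max(2)<110); 
for c in blobs(dots[110:232,240:335],15):
    x,y,w,h=cv2.boundingRect(c); print((x+240,y+110,w,h),cv2.contourArea(c),[round(k,1) for k in (np.array(cv2.minAreaRect(c)[0])+[240,110])])
E
```

```text
(261, 189, 11, 11) 83.0 [np.float64(266.0), np.float64(194.0)]
(301, 188, 12, 11) 80.5 [np.float64(306.8), np.float64(192.3)]
(260, 170, 11, 11) 86.5 [np.float64(265.0), np.float64(175.0)]
(301, 168, 12, 12) 88.5 [np.float64(306.4), np.float64(173.2)]
(259, 150, 11, 12) 88.0 [np.float64(264.0), np.float64(155.5)]
(301, 149, 11, 11) 83.0 [np.float64(306.0), np.float64(154.0)]
(240, 132, 91, 100) 3269.0 [np.float64(285.0), np.float64(181.5)]
(258, 130, 12, 12) 90.0 [np.float64(263.2), np.float64(135.1)]
(301, 128, 11, 12) 88.5 [np.float64(306.0), np.float64(133.5)]
(253, 119, 63, 3) 21.0 [np.float64(284.0), np.float64(120.0)]
```

View pics/w8c.png

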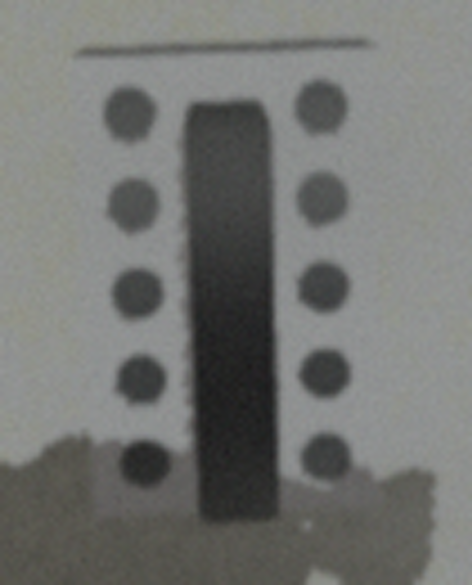

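```bash
python3 - <<'E'
from h import *
i=camera_info("wrist")
f=lambda u,v,z: ray(i,235+u/4.5-.4,110+v/4.5-.4,z)[:2]
L=np.array([f(*p,.045) for p in ((128,115),(133,205),(138,293),(141,380),(145,462))])
R=np.array([f(*p,.045) for p in ((320,107),(322,199),(324,287),(326,373),(327,457))])
c=(L.mean(0)+R.mean(0))/2
dirs=[l[0]-l[4] for l in (L,R)]
print("dots centre",c,[np.arctan2(-d[0],d[1]).round(4) for d in dirs],[np.linalg.norm(d).round(4) for d in dirs])
d=L-R; print("x dir", [round(float(np.arctan2(-k[1],-k[0])),3) for k in d])
A=f(228,122,.085);B=f(239,518,.085); d=A-B
print("bar",(A+B)/2,np.linalg.norm(d),np.arctan2(-d[0],d[1]))
E
```

```text
dots centre [0.46933102 0.29974386] [np.float64(0.3684), np.float64(0.3697)] [np.float64(0.0755), np.float64(0.076)]
x dir [0.371, 0.362, 0.363, 0.369, 0.359]
bar [0.46924983 0.2997125 ] 0.0773611048070199 0.3627896977122934
```

The hole grid and the bar agree on a centre of (0.4693, 0.2997) and a yaw of 0.367. I'll grasp it there.

```bash
python3 - <<'E'
from h import *
p=[0.4693,0.2997]; Q=down(0.366)
manip.move_ptp([*p,0.15],Q)
manip.move_straight([*p,0.053],feed=0.12)
print(status.get_state()["ft_force"])
eoat.close_gripper(90)
s=status.get_state();print(s["width"],s["tool_pos"],s["ft_force"])
manip.move_straight([*p,0.18],feed=0.2); manip.sleep(0.2)
s=status.get_state();print(s["width"],s["ft_force"],s["t"])
snap("wrist","w9");snap("side","s9")
E
```

```text
[ 1.34352638 -0.17122088  0.86530744]
0.014654586057878075 [0.46924447 0.29968625 0.05313102] [-1.53071033 -0.12849427  1.6810884 ]
0.015060774575916069 [ 0.32020235 -0.49797665 -5.3336825 ] 19.1417
```

View pics/w9.png

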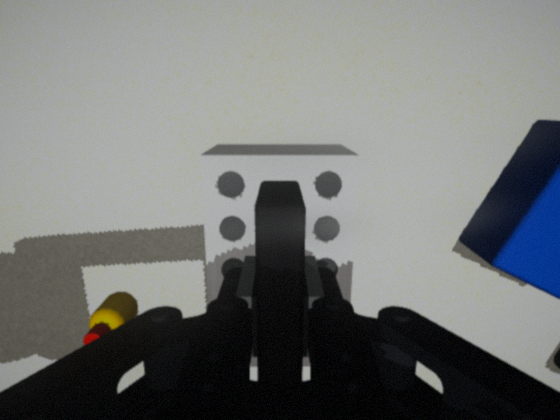

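View pics/s9.png

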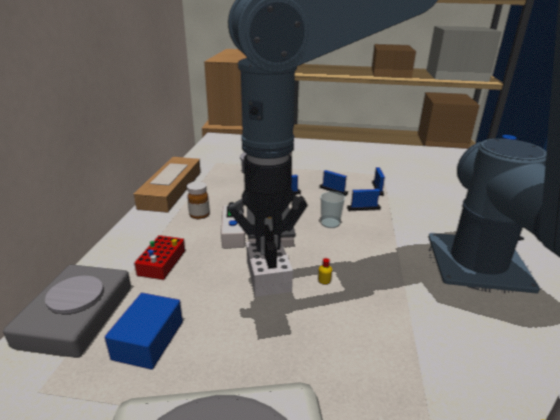

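```bash
python3 - <<'E'
from h import *
Q=down(YAW)
manip.move_ptp([*PIN,0.16],Q)
manip.move_straight([*PIN,0.113],feed=0.1); manip.sleep(0.15)
f0=status.get_state()["ft_force"]; print(f0)
for z in np.arange(0.111,0.0975,-0.001):
    manip.move_straight([*PIN,z],feed=0.03); manip.sleep(0.05)
    s=status.get_state(); f=s["ft_force"]-f0; print(round(z,4),f.round(2),s["tool_pos"].round(4),round(s["t"],2))
    if f[2]>5: break
snap("side","s10");snap("wrist","w10")
E
python3 - <<'E'
import cv2
im=cv2.imread("pics/s10.png");cv2.imwrite("pics/s10c.png",cv2.resize(im[150:290,180:340],None,fx=4,fy=4,interpolation=cv2.INTER_CUBIC))
E
```

```text
[ 0.78023338 -0.23871882 -4.10009997]
0.111 [-0.78  0.52 -0.78] [ 0.527  -0.0471  0.1111] 21.63
0.11 [-0.31  0.24  0.49] [ 0.527 -0.047  0.11 ] 21.93
0.109 [-1.07 -0.44 -0.1 ] [ 0.527  -0.047   0.1089] 22.23
0.108 [-1.28 -0.86 -0.15] [ 0.5269 -0.047   0.1079] 22.53
0.107 [-0.04 -0.5   0.13] [ 0.527 -0.047  0.107] 22.83
0.106 [-0.91  0.53 -0.1 ] [ 0.527 -0.047  0.106] 23.13
0.105 [-1.31  0.14 -0.59] [ 0.527 -0.047  0.105] 23.43
0.104 [-0.69  0.09 -0.37] [ 0.5269 -0.047   0.1039] 23.73
0.103 [-0.8   1.51  0.82] [ 0.527 -0.047  0.103] 24.03
0.102 [-0.1  -0.51  0.17] [ 0.5269 -0.047   0.1019] 24.33
0.101 [-0.4   0.05 -0.87] [ 0.527  -0.047   0.1009] 24.63
0.1 [-0.71 -0.62 -0.02] [ 0.527 -0.047  0.1  ] 24.93
0.099 [-0.64  0.4  -0.28] [ 0.527 -0.047  0.099] 25.23
0.098 [-1.15  0.26  1.24] [ 0.5272 -0.0471  0.0982] 25.53
```

View pics/s10c.png

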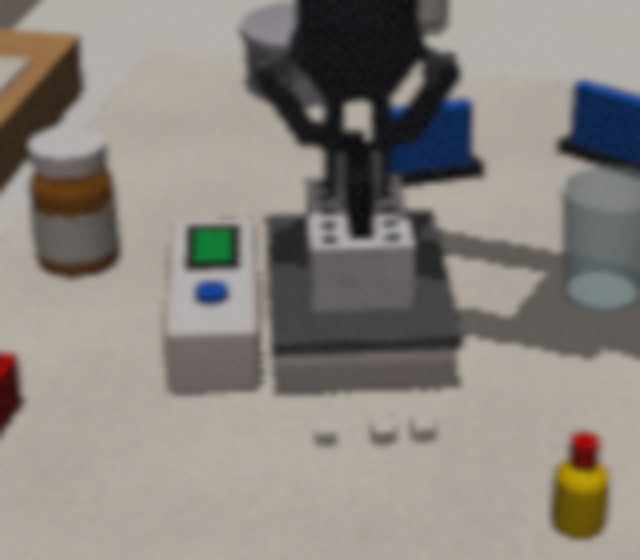

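The block went over the pin on the first try and touched the plate at 0.098. Now I'll press it down.

```bash
python3 - <<'E'
from h import *
f0=-4.2
for z in list(np.arange(0.097,0.0855,-0.001)):
    manip.move_straight([*PIN,z],feed=0.03); manip.sleep(0.08)
    s=status.get_state(); f=s["ft_force"]; print(round(z,4),f.round(2),round(f[2]-f0,1),s["tool_pos"].round(4),s["ft_torque"].round(2),round(s["width"],4),round(s["t"],2))
    if f[2]-f0>25: break
manip.sleep(0.3); s=status.get_state(); print(s["ft_force"],s["tool_pos"])
for n in ("side","wrist","top"): snap(n,n+"11")
im=cv2.imread("pics/side11.png");cv2.imwrite("pics/s11c.png",cv2.resize(im[150:290,180:340],None,fx=4,fy=4,interpolation=cv2.INTER_CUBIC))
E
```

```text
0.097 [-1.56 -1.    3.76] 8.0 [ 0.5272 -0.0471  0.0975] [0.04 0.22 0.01] 0.0152 25.97
0.096 [-3.35 -0.72  4.91] 9.1 [ 0.5272 -0.0471  0.0962] [-0.03  0.24  0.01] 0.0147 26.3
0.095 [-1.92 -0.74  4.7 ] 8.9 [ 0.5271 -0.0471  0.0951] [-0.1   0.13  0.  ] 0.0147 26.63
0.094 [-2.1  -0.8   5.73] 9.9 [ 0.5271 -0.0471  0.0942] [-0.01  0.22 -0.01] 0.0144 26.97
0.093 [-3.34 -0.41  6.77] 11.0 [ 0.5271 -0.0471  0.0933] [-0.01  0.23  0.02] 0.0147 27.3
0.092 [-2.88  0.31  7.4 ] 11.6 [ 0.5272 -0.0471  0.0924] [-0.01  0.22 -0.01] 0.0147 27.63
0.091 [-2.99 -1.16  7.7 ] 11.9 [ 0.5271 -0.0471  0.0914] [0.04 0.26 0.01] 0.0148 27.97
0.09 [-3.19 -0.17  7.99] 12.2 [ 0.5271 -0.0471  0.0905] [0.01 0.33 0.03] 0.015 28.3
0.089 [-4.39  0.23 11.55] 15.7 [ 0.5271 -0.0471  0.09  ] [ 0.05  0.56 -0.02] 0.0146 28.63
0.088 [-7.1   0.19 19.73] 23.9 [ 0.5271 -0.0471  0.09  ] [ 0.18  1.05 -0.04] 0.0148 28.97
0.087 [-10.19   0.67  27.64] 31.8 [ 0.5271 -0.0472  0.0899] [ 0.29  1.49 -0.04] 0.0149 29.3
[-9.12470153  0.83081583 26.6911978 ] [ 0.52713201 -0.04712613  0.08994905]
```

View pics/s11c.png

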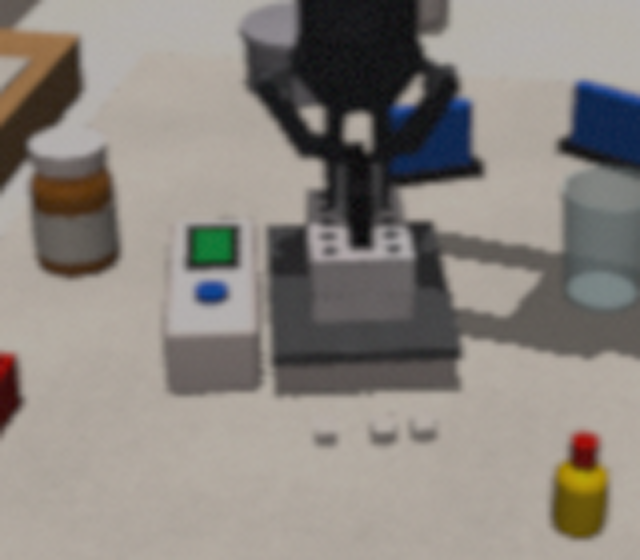

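View pics/wrist11.png

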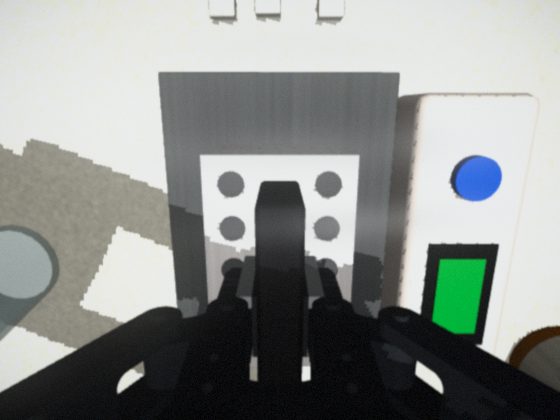

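The plate stopped at a TCP height of 0.090, which is 8 mm down, and the force is rising steeply on the stop. The block is square on the plate, the chips are on the bench and the scraper is standing free. I'll hand it in.

```bash
python3 - <<'E'
from h import *
print(manip.sign_off()); s=status.get_state(); print(s["t"],s["tool_pos"],s["ft_force"],s["width"])
E
```

```text
the job is handed in; nothing more can be done
None
the job is handed in; nothing more can be done
```

The job is done and was handed in at about 29.8 s of the 58 s; sign-off gives no verdict, so the result rests on my own checks.

- **Chips and scraper:** I picked up the farthest of the four blue scrapers (0.58 m from the base) and wiped all three chips over the +y edge in one pass. I then set the scraper back upright at its original spot and let go. The pictures showed the three chips on the bench and the plate clear.
- **Tube block:** I took it by the black bar and lowered it straight over the pin. It went on at the first try, with no sliding or searching needed, and touched the plate at the expected height.
- **Pressing:** The tool came down 8 mm and stopped. The spring took about 12 N, then the force rose steeply on the stop to about 31 N, which I kept as the holding push.
- **Last checks:** The finger opening was 15 mm on the 16 mm bar, so the grip was still on. In the pictures the block sat square on the plate, with no bystander in view disturbed.
- **Disagreements:** The top and wrist cameras differed by about 3 mm on the pin's position; I used the wrist value. Pressing also left a sideways force of about 9 N at the wrist, but the tool moved less than 0.3 mm sideways.

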